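# Seat the right socket on a rack foot's nut

## Task

Slide the levelling foot that stands before the blue holding nest along the table into the nest, fully home against its stop, without lifting it. Then try the sockets from the black tray on its hex nut: only one fits and goes right down to the washer; the one that does not fit belongs back in the tray, standing upright. Finish while still holding the fitting socket in the gripper, seated upright on the nut, and leave the spare foot and everything else on the bench undisturbed.

Things in the scene. Friction and masses are not known exactly. Their poses are not given: they have to be found in the camera images.
- nest_home (a point): Fixed blue U-shaped nest, walls 12 mm high, on the table. Point: on the table, where the foot's middle is when fully home. Open to its +y (robot's left), the foot enters moving along -y; stop face at y=-40 mm. Side walls 92 mm apart up to y=0, then flares widening to 112 mm at y=34 mm: the home foot's rear 6 mm stay outside. z up.
- tray: Low black tray fixed on the table at the robot's right, 130 (x) x 240 (y) x 14 mm, walls and floor 5 mm thick; the sockets stand on its floor about 110 mm apart along y. Origin: centre of its underside.
- foot_a_seat (a point): Loose rack levelling foot, ~0.8 kg: steel plate 80x80x12 mm, washer 52 mm across and 3 mm thick, brass hex nut 18 mm tall, top 4 mm chamfered. Point: on the axis, top of washer, 15 mm above the underside; z up, x, y along plate sides; nut flats face x and every 60 deg. Of the two feet work on the one 140-190 mm out from the nest's open side; the one far left (y>0.37) is the spare.
- foot_b_seat (a point): Second foot, same plate, washer and axes as foot_a_seat; either may be the one to work on, the other is the spare. Their nuts differ: one is 30 mm across flats with a flush stud, one 24 mm with a 14 mm thick stud standing 14 mm above it (which is not told). Highest point of a foot: 47 mm above the table.
- socket_blue_centre (a point): Loose steel socket, blue band, mouth down, 250 g, 88 mm tall: round body 48 mm across, 44 mm tall; above it a hex shank 20 mm across flats, 44 mm tall, to grip from above. Hex bore below. Point: on the axis, 44 mm above the lower rim (shank's foot); z up; flats of bore and shank face x and every 60 deg. Seated, the lower rim is on the washer, the point 44 mm above the foot's point.
- socket_orange_centre (a point): Same outside and axes as socket_blue_centre, orange band. The bores differ: each socket fits one of the two feet (which is not told). The right one has 1.2 mm play to each side and about 8 deg in turn and slides down to the washer; the wrong one stops 10 to 18 mm higher, on the nut or the stud.
- tape_brown: Bystander: roll of brown packing tape lying flat, 104 mm in diameter, 48 mm tall. Origin under its centre.
- tape_yellow: Bystander: roll of yellow tape, 100 mm in diameter, 48 mm tall. Origin under its centre.
- screwdriver: Bystander: orange screwdriver, 200 mm long, lying on the table right of the tray. Origin under its middle.
- jar: Bystander: white jar with a red cap, 64 mm in diameter, 85 mm tall. Origin under its centre.
- carton: Bystander: small brown carton, 90 x 120 x 70 mm. Origin under its centre.

How it is judged (in metres and radians):
On the way, in this order (a step that is already met when the one before it is completed fails the run):
1. the working foot is fully home in the nest (((x of foot_a_seat in the frame of nest_home between -0.01 and 0.01 m and y of foot_a_seat in the frame of nest_home between -0.008 and 0.008 m and height (world z) of foot_a_seat between 0.01 and 0.02 m and angle between foot_a_seat's own z axis and vertical below 0.06 rad) or (x of foot_b_seat in the frame of nest_home between -0.01 and 0.01 m and y of foot_b_seat in the frame of nest_home between -0.008 and 0.008 m and height (world z) of foot_b_seat between 0.01 and 0.02 m and angle between foot_b_seat's own z axis and vertical below 0.06 rad))), for 0.2 s.
2. the fitting socket is held, seated on the nut of the foot in the nest (((x of foot_a_seat in the frame of nest_home between -0.01 and 0.01 m and y of foot_a_seat in the frame of nest_home between -0.008 and 0.008 m and height (world z) of foot_a_seat between 0.01 and 0.02 m and angle between each of foot_a_seat, socket_blue_centre's own z axis and vertical below 0.06 rad and horizontal distance between socket_blue_centre and foot_a_seat below 0.004 m and z of socket_blue_centre in the frame of foot_a_seat between 0.04 and 0.0475 m and contact force between the fingers and socket_blue above 2 N) or (x of foot_b_seat in the frame of nest_home between -0.01 and 0.01 m and y of foot_b_seat in the frame of nest_home between -0.008 and 0.008 m and height (world z) of foot_b_seat between 0.01 and 0.02 m and angle between each of foot_b_seat, socket_orange_centre's own z axis and vertical below 0.06 rad and horizontal distance between socket_orange_centre and foot_b_seat below 0.004 m and z of socket_orange_centre in the frame of foot_b_seat between 0.04 and 0.0475 m and contact force between the fingers and socket_orange above 2 N))), for 0.2 s.
At the end, for the whole second after the job is handed in: Working foot flat in the nest (8 mm of home, 10 mm sideways); fitting socket upright on its nut, axis within 4 mm, rim within 3.5 mm of the washer, gripped with over 2 N; other socket upright on the tray floor, untouched; spare foot still upright at its place at the left (((x of foot_a_seat in the frame of nest_home between -0.01 and 0.01 m and y of foot_a_seat in the frame of nest_home between -0.008 and 0.008 m and height (world z) of foot_a_seat between 0.01 and 0.02 m and angle between each of foot_a_seat, socket_blue_centre, foot_b_seat's own z axis and vertical below 0.06 rad and horizontal distance between socket_blue_centre and foot_a_seat below 0.004 m and z of socket_blue_centre in the frame of foot_a_seat between 0.04 and 0.0475 m and contact force between the fingers and socket_blue above 2 N and x of socket_orange_centre in the frame of tray between -0.065 and 0.065 m and y of socket_orange_centre in the frame of tray between -0.12 and 0.12 m and z of socket_orange_centre in the frame of tray between 0.044 and 0.056 m and angle between socket_orange_centre's own z axis and vertical below 0.12 rad and contact force between the fingers and socket_orange below 0.1 N and world y of foot_b_seat above 0.31 m) or (x of foot_b_seat in the frame of nest_home between -0.01 and 0.01 m and y of foot_b_seat in the frame of nest_home between -0.008 and 0.008 m and height (world z) of foot_b_seat between 0.01 and 0.02 m and angle between each of foot_b_seat, socket_orange_centre, foot_a_seat's own z axis and vertical below 0.06 rad and horizontal distance between socket_orange_centre and foot_b_seat below 0.004 m and z of socket_orange_centre in the frame of foot_b_seat between 0.04 and 0.0475 m and contact force between the fingers and socket_orange above 2 N and x of socket_blue_centre in the frame of tray between -0.065 and 0.065 m and y of socket_blue_centre in the frame of tray between -0.12 and 0.12 m and z of socket_blue_centre in the frame of tray between 0.044 and 0.056 m and angle between socket_blue_centre's own z axis and vertical below 0.12 rad and contact force between the fingers and socket_blue below 0.1 N and world y of foot_a_seat above 0.31 m))); the arm keeps its last pose, push and grip.
It fails at once if a foot is lifted off the table (by more than 20 mm) (height (world z) of any of foot_a_seat, foot_b_seat above 0.035 m).
It fails at once if the spare foot is moved (by more than 15 mm) ((world y of foot_a_seat above 0.31 m and distance of foot_a_seat from where it was at the start of the episode above 0.015 m) or (world y of foot_b_seat above 0.31 m and distance of foot_b_seat from where it was at the start of the episode above 0.015 m)).
It fails at once if a bystander is moved (by more than 20 mm) (distance of any of tape_brown, tape_yellow, screwdriver, jar, carton from where it was at the start of the episode above 0.02 m).
It also fails if it takes over 72 s, if anything falls off the work surface, if the arm or the gripper's body presses on something with over 40 N, if the wrist force passes 120 N, or if a joint passes its speed limit or range.

## Robot

A 6-joint arm with a two-finger parallel gripper is mounted at the origin on the work surface. World frame = base frame: x ahead of the robot, y to its left, z up, the work surface at z = 0. Lengths are in mm, angles in rad, forces in N, time in s.
With the tool pointing down it reaches from about 275 to 1000 mm from the base axis. Payload 8.4 kg.
Tool frame: the origin (TCP) lies midway between the tips of the shut fingers; the grasp point (between the pads) lies 19 mm behind it (r.grip_point_offset is the distance from the TCP to the grasp point, in mm); z points along the fingers, y is the line along which they close (so a half turn about z gives the same grasp; the last joint's range is limited). The gripper opens to 85 mm and grips with 20 to 120 N. Pads are 22 mm wide; open, the fingers measure 114 mm over their backs; the gripper's body (76 mm by 85 mm) begins 54 mm behind the grasp point. The pads swing forward as they close: fully open they stand 13 mm farther back than shut.
Start: joints at [1.195, 0.353, 1.633, -0, 1.155, -0.002], TCP at [228.221, 581.845, 231.281] pointing down, gripper open.
Joint ranges: [-2.63, 2.63], [-0.92, 2.1], [0.06, 2.66], [-1.3, 4.44], [0, 2.69], [-3.02, 3.02]. Speed limits (rad/s): [2.22, 2.22, 2.79, 3.14, 3.14, 3.14].

## Interface

Orientations are given as [roll, pitch, yaw] about the fixed x, y, z axes, in that order (R = Rz(yaw) Ry(pitch) Rx(roll)).
In Python, from rig import r gives the robot as it stands. The module is installed in compiled form; this text tells all that it offers.
- The arm moves only by the shell command python3 -m creep 'ROWS' [FORCE]. ROWS is text: rows parted by semicolons, each of 7 numbers parted by spaces: the turn, a rotation vector about the tool's x, y, z in degrees, then the shift along the tool's x, y, z in m, then the closure in counts, from 0 (fully open) to 255 (shut). A call has 1 to 8 rows; each row is the pose to reach, as a shift and turn from the pose commanded when the call began, along the tool's axes at that moment; what a row does not reach only later rows make up. A row lasts 1/8 s, in which the tool goes at most 62.5 mm and 10.7 degrees, less where a joint would pass 70% of its speed; a pose out of reach is approached as far as the arm can. A call with a gripper value outside its range is refused whole. The fingers move at their own pace and stop on an object; FORCE is the grip in N (left out, the last holds). Time passes only in rows, so rows that repeat a pose let the fingers close. It gives the time, the measured TCP pose, the force, the opening and the grip force at its end, in the units of the state.
- r.sense(): the state, without advancing time (a new reading comes with each control period).
- r.grab_frame(name): name is "scene" or "top" or "wrist"; returns a dict with "img" (420x560x3 uint8, red, green, blue), "range_z" (420x560 float32, mm along the optical axis (not along the pixel's ray), 0 where there is no reading), "K" (3x3 intrinsics, pixels), "D" ([k1, k2, p1, p2, k3] as OpenCV has them; the pictures are not rectified), "world_from_camera" (4x4, takes a point from camera to world coordinates). Camera axes: x right, y up, looking along -z (the intrinsics and any distortion apply to the point x, -y, -z); pixel columns grow to the right and rows downward; lengths in mm; the calibration is good to about 2 mm. A picture is of the moment at which its call begins.
- r.sign_off(): hands the job in; it is judged then, once.
The state is a dict: "clock": time; "qpos": joint angles; "qvel": joint speeds; "joint_efforts": joint torques, N m; "eef_pos": TCP position; "tcp_rot": TCP orientation; "contact_force": force on the tool from outside, world axes, zero at the start; "wrist_torque": the same for the moment, N m; "opening": opening from 0.0 (shut) to 1.0 (fully open); "grasp_force": force on a finger pad.
Only numpy, scipy, OpenCV 4.12 (cv2) and the standard library are available. Lean on these libraries where they do the work, as an engineer would, in place of code of your own. Each camera call takes 0.05 s, during which the arm holds its last target. There are 200 camera calls.

## Working session

There is one attempt and no reset: what is moved stays moved. The work goes in short steps, Python scripts to look and compute and a shell command to move; the robot and the scene stay as the last step left them, time stands still between calls to the robot, and variables do not carry over. Pictures are saved under pics/ and viewed, at most 10 in all, crops included, and the job is handed in when it is done.

```bash
mkdir -p pics; ls
cat > h.py <<'E'
import numpy as np, cv2
from rig import r
from scipy.spatial.transform import Rotation as R
def grab(name,fn=None):
    f=r.grab_frame(name)
    if fn: cv2.imwrite('pics/'+fn,cv2.cvtColor(f['img'],cv2.COLOR_RGB2BGR))
    return f
def cloud(f):
    h,w=f['range_z'].shape
    uv=np.stack(np.meshgrid(np.arange(w),np.arange(h)),-1).reshape(-1,1,2).astype(float)
    n=cv2.undistortPoints(uv,np.array(f['K'],float),np.array(f['D'],float)).reshape(-1,2)
    z=f['range_z'].reshape(-1).astype(float)
    p=np.c_[n[:,0]*z,-n[:,1]*z,-z,np.ones(len(z))]@np.array(f['world_from_camera']).T
    p=p[:,:3]; p[z==0]=np.nan
    return p.reshape(h,w,3)
def ray(f,u,v,zw):
    n=cv2.undistortPoints(np.array([[[u,v]]],float),np.array(f['K'],float),np.array(f['D'],float)).ravel()
    T=np.array(f['world_from_camera']); d=T[:3,:3]@[n[0],-n[1],-1]; o=T[:3,3]
    return o+d*(zw-o[2])/d[2]
def togo(x,y,z,yaw=None):
    "tool-frame shift from current measured pose to world target TCP (mm)"
    s=r.sense(); Rm=R.from_euler('xyz',s['tcp_rot'])
    return Rm.inv().apply(np.array([x,y,z])-s['eef_pos'])
E
python3 - <<'E'
from h import *
s=r.sense(); print({k:np.round(v,3) for k,v in s.items()}); print(r.grip_point_offset)
print(R.from_euler('xyz',s['tcp_rot']).as_matrix().round(3))
for n in('scene','top'):
    f=grab(n,n+'0.png'); np.savez(n+'0.npz',**f); print(n,f['world_from_camera'].round(2),f['K'])
E
```

```text
pics
{'clock': np.float64(0.0), 'qpos': array([ 1.195,  0.354,  1.634, -0.   ,  1.155, -0.002]), 'qvel': array([-0.001,  0.001,  0.   , -0.   ,  0.   ,  0.001]), 'joint_efforts': array([-0.0000e+00, -6.0526e+01, -3.4207e+01, -0.0000e+00,  1.0000e-02,
       -0.0000e+00]), 'eef_pos': array([228.075, 581.424, 230.605]), 'tcp_rot': array([-3.14 ,  0.   ,  2.768]), 'contact_force': array([-0.094, -0.727, -0.657]), 'wrist_torque': array([ 0.015,  0.033, -0.048]), 'grasp_force': np.float64(0.0), 'opening': np.float64(0.997)}
18.700000000000003
[[-0.931  0.365 -0.   ]
 [ 0.365  0.931 -0.001]
 [-0.    -0.001 -1.   ]]
scene [[-4.90000e-01 -5.70000e-01  6.60000e-01  1.45231e+03]
 [ 8.70000e-01 -3.10000e-01  3.80000e-01  4.02290e+02]
 [-2.00000e-02  7.60000e-01  6.50000e-01  9.04680e+02]
 [ 0.00000e+00  0.00000e+00  0.00000e+00  1.00000e+00]] [[500.67867531   0.         280.9158028 ]
 [  0.         500.67867531 204.04596591]
 [  0.           0.           1.        ]]
top [[ 0.00000e+00  9.90000e-01 -1.40000e-01  3.99350e+02]
 [-1.00000e+00  0.00000e+00  0.00000e+00 -5.60800e+01]
 [ 0.00000e+00  1.40000e-01  9.90000e-01  1.41998e+03]
 [ 0.00000e+00  0.00000e+00  0.00000e+00  1.00000e+00]] [[422.82898853   0.         278.97609752]
 [  0.         422.82898853 208.93315176]
 [  0.           0.           1.        ]]
```

View pics/top0.png

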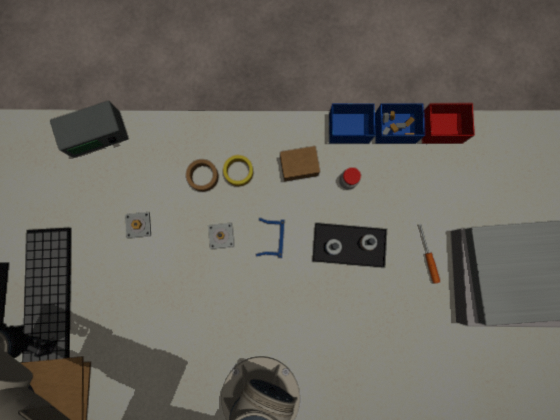

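View pics/scene0.png

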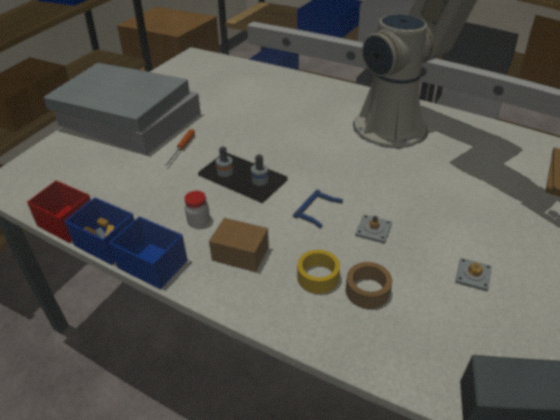

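The top view shows the nest at about (272,238), the working foot at (221,236), the spare at (137,225) and the sockets at (334,246) and (369,242). Next I'll measure from depth and enlarge both views.

```bash
cat > m.py <<'E'
from h import *
T=dict(np.load('top0.npz')); S=dict(np.load('scene0.npz'))
for nm,f in(('top',T),('scene',S)):
    P=cloud(f)
    def reg(n,lo,hi,zl,zh):
        m=(P[...,0]>lo[0])&(P[...,0]<hi[0])&(P[...,1]>lo[1])&(P[...,1]<hi[1])&(P[...,2]>zl)&(P[...,2]<zh)
        q=P[m]
        if len(q)<5: print(nm,n,'few',len(q));return
        rc=cv2.minAreaRect(q[:,:2].astype(np.float32))
        print(nm,n,len(q),'med',np.median(q,0).round(1),'min',q.min(0).round(1),'max',q.max(0).round(1),'rect',np.round(rc[0],1),np.round(rc[1],1),round(rc[2],1))
    c=lambda u,v,z:ray(T,u,v,z)
    for n,u,v,w,zl,zh in(('foot',221,236,60,6,60),('footnut',221,236,25,22,60),('spare',137,225,60,6,60),('sparenut',137,225,25,22,60),('nest',271,238,75,6,20),('tray',350,245,140,3,25),('sL',334,246,35,30,56),('sLshank',334,246,40,70,100),('sR',369,242,35,30,56),('sRshank',369,242,40,70,100),('by',202,175,50,20,60),('yel',238,170,50,20,60),('carton',300,163,70,30,80),('jar',350,178,50,30,100)):
        p=c(u,v,10 if n[0]!='s' or n[1]=='p' else 60); reg(n,p-w,p+w,zl,zh)
t=cv2.imread('pics/top0.png'); s=cv2.imread('pics/scene0.png')
a=cv2.resize(t[205:275,115:395],None,fx=2.85,fy=2.85,interpolation=cv2.INTER_CUBIC)
b=cv2.resize(s[140:300,195:395],None,fx=2.5,fy=2.5,interpolation=cv2.INTER_CUBIC)
b=b[:395]; b=cv2.copyMakeBorder(b,0,0,0,a.shape[1]-b.shape[1],cv2.BORDER_CONSTANT)
b[:175,510:510+160]=cv2.resize(s[250:295,450:496],(160,175))
cv2.imwrite('pics/c1.png',cv2.convertScaleAbs(np.vstack([a,b]),alpha=1.5))
E
python3 m.py
```

```text
top foot 622 med [510.4 134.5  14.3] min [451.8  74.9   6. ] max [565.7 191.9  52.6] rect [508.8 133.5] [114.  116.9] 0.2
top footnut 57 med [509.4 134.5  34.7] min [493.7 116.7  22.1] max [523.7 156.1  52.6] rect [508.5 136.2] [29.8 39.5] 0.6
top spare 643 med [544.8 408.4  14.4] min [485.4 355.2   6. ] max [602.7 473.5  39.3] rect [543.9 414.2] [118.3 117.1] 89.5
top sparenut 91 med [545.9 411.5  33.3] min [520.5 395.1  22.2] max [566.9 426.9  39.3] rect [542.  413.3] [31.1 44.3] 70.8
top nest 405 med [505.2 -51.9  11.9] min [ 428.8 -105.4    6. ] max [575.7  42.3  19.7] rect [502.3 -31.5] [146.9 147.7] 0.0
top tray 3257 med [ 482.  -290.7    6.2] min [ 340.9 -434.6    3. ] max [ 617.5 -154.7   24.3] rect [ 479.2 -294.6] [276.5 280. ] 0.0
top sL 134 med [ 469.9 -232.4   49.9] min [ 450.4 -259.2   31.8] max [ 496.  -212.4   55.4] rect [ 473.1 -235.8] [46.8 45.5] 89.1
top sLshank 41 med [ 473.6 -233.8   93.3] min [ 464.3 -246.4   72.4] max [ 483.5 -226.    97.5] rect [ 473.5 -235.5] [18.9 20.1] 42.9
top sR 145 med [ 485.9 -343.    49.1] min [ 460.7 -373.1   32.7] max [ 512.1 -326.   
[... 1781 characters left out ...]
.7 -319.2   56. ] rect [ 490.9 -343. ] [48.3 49.1] 42.5
scene sRshank 70 med [ 491.4 -343.1   85.1] min [ 477.5 -356.1   70.2] max [ 500.5 -335.9   96.7] rect [ 489.5 -346.2] [23.1 19.5] 8.4
scene by 1113 med [722.  203.1  43.9] min [666.1 153.4  20. ] max [763.7 252.5  52.1] rect [714.9 202.9] [97.5 99.2] 0.2
scene yel 999 med [736.6  82.1  42.8] min [683.7  31.3  20.1] max [778.  130.3  53.4] rect [730.9  80.8] [99.  94.3] 89.9
scene carton 1860 med [ 764.7 -116.7   68.2] min [ 696.7 -189.1   30. ] max [802.3 -60.3  75.7] rect [ 747.8 -124.8] [ 95.2 120.1] 9.4
scene jar 615 med [ 710.9 -280.    70.2] min [ 670.5 -321.7   30.1] max [ 731.6 -257.3   88.1] rect [ 700.9 -288.8] [60.9 63.2] 6.7
```

View pics/c1.png

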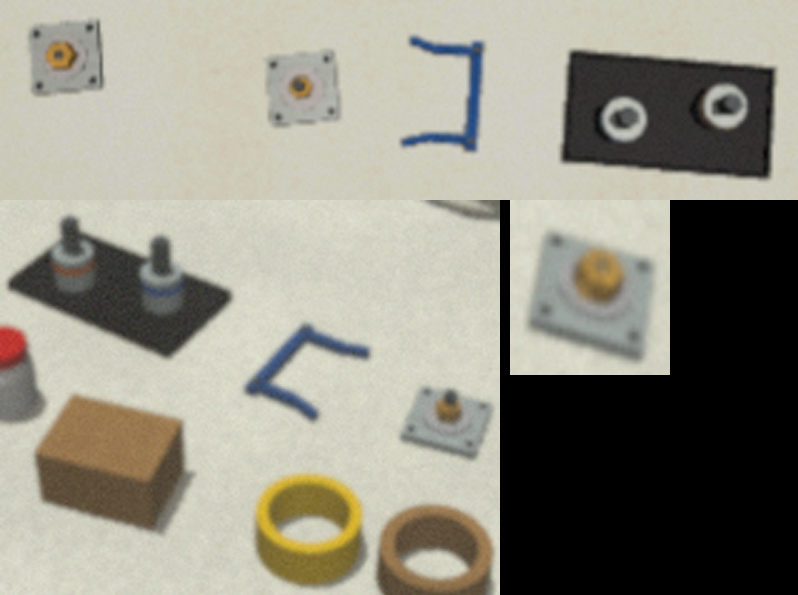

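The working foot carries the stud, so it has the 24 mm nut. The blue-band socket is the near one (y≈-234) and orange is the far one (y≈-347). Next: fit yaws and plan the first move.

```bash
cat >> h.py <<'E'
def plan(x,y,z,ang):
    "TCP target mm, tool-y heading deg (tool pointing down): prints turn (rotvec deg, tool) and shift (m, tool)"
    s=r.sense(); Rm=R.from_euler('xyz',s['tcp_rot']); a=np.radians(ang)
    ty=np.array([np.cos(a),np.sin(a),0]); tz=np.array([0,0,-1.]); M=np.c_[np.cross(ty,tz),ty,tz]
    print('turn',(Rm.inv()*R.from_matrix(M)).as_rotvec(degrees=True).round(2),'shift',(Rm.inv().apply(np.array([x,y,z])-s['eef_pos'])/1e3).round(4))
def st():
    s=r.sense(); y=R.from_euler('xyz',s['tcp_rot']).as_matrix()[:,1]
    print('t',round(float(s['clock']),2),'p',np.round(s['eef_pos'],1),'yhead',round(np.degrees(np.arctan2(y[1],y[0])),2),'F',np.round(s['contact_force'],1),'open',round(float(s['opening']),3),'g',round(float(s['grasp_force']),1),'q',np.round(s['qpos'],2))
E
python3 - <<'E'
from h import *
T=dict(np.load('top0.npz'))
px=lambda u,v,z:ray(T,115+u/2.85,205+v/2.85,z)
for n,z,pts in(('nest',12,[(477,43),(470,148),(412,40),(403,142)]),('foot',12,[(267,58),(332,51),(340,118),(272,125)]),('tray',14,[(570,52),(775,70),(769,177),(562,160)])):
    q=np.array([px(u,v,z)[:2] for u,v in pts]); print(n,q.round(1).tolist(),q.mean(0).round(1),cv2.minAreaRect(q.astype(np.float32)))
f=r.grab_frame('wrist'); s=r.sense(); Rm=R.from_euler('xyz',s['tcp_rot']).as_matrix(); W=f['world_from_camera']
print((Rm.T@(W[:3,3]-s['eef_pos'])).round(1),(Rm.T@W[:3,:3]).round(2),f['K'])
plan(505,80,230,0);
E
```

```text
nest [[561.5, -69.9], [438.8, -61.6], [565.0, 6.6], [445.7, 16.2]] [502.7 -27.2] ((502.75848388671875, -26.77436065673828), (78.10889434814453, 122.9183120727539), 86.15951538085938)
foot [[543.7, 176.3], [551.9, 100.4], [473.5, 89.8], [465.4, 168.6]] [508.7 133.8] ((508.82867431640625, 133.208740234375), (79.09149932861328, 79.25808715820312), 5.850178241729736)
tray [[550.7, -178.9], [529.8, -417.9], [406.0, -406.4], [425.0, -168.1]] [ 477.9 -292.8] ((477.4111022949219, -292.88177490234375), (239.9093475341797, 126.09623718261719), 84.99777221679688)
[  66.6   -0.  -142. ] [[-0.    0.96  0.26]
 [ 1.   -0.    0.  ]
 [ 0.    0.26 -0.96]] [[344.64106586   0.         281.88883159]
 [  0.         344.64106586 207.31673301]
 [  0.           0.           1.        ]]
turn [-5.000e-02  4.000e-02  6.858e+01] shift [-0.4409 -0.3658  0.0011]
```

```bash
python3 -m creep '10 0 0 0 0 0 0' >/dev/null 2>&1; python3 -m creep '0 0 9 -0.055 -0.046 0 0;0 0 18 -0.11 -0.092 0 0;0 0 27 -0.165 -0.138 0 0;0 0 36 -0.22 -0.184 0 0;0 0 45 -0.275 -0.23 0 0;0 0 54 -0.33 -0.275 0 0;0 0 62 -0.385 -0.32 0 0;0 0 68.5 -0.44 -0.365 0 0' 40; python3 -c "
from h import *; st()"
```

```text
clock: 1.27
eef_pos: [471.9, 146.6, 287.0]
tcp_rot: [-3.078, 0.162, 1.573]
contact_force: [0.6, 0.8, 0.3]
opening: 1.001
grasp_force: 0.0
t 1.27 p [471.9 146.6 287. ] yhead -0.44 F [0.6 0.8 0.3] open 1.001 g 0.0 q [ 0.39  0.16  1.77 -0.13  1.33  0.43]
```

I sent a stray test row first, which tilted the tool about 10°. It did no harm, and I'll level it now.

```bash
python3 -c "
from h import *; plan(505,100,230,0)"
```

```text
turn [-3.63  9.31 -0.15] shift [-0.0368  0.0369  0.0616]
```

```bash
python3 -m creep '-3.63 9.31 -0.15 -0.0368 0.0369 0.0616 0;-3.63 9.31 -0.15 -0.0368 0.0369 0.0616 0;-3.63 9.31 -0.15 -0.0368 0.0369 0.0616 0;-3.63 9.31 -0.15 -0.0368 0.0369 0.0616 0'
python3 - <<'E'
from h import *
st(); f=grab('wrist','w1.png'); np.savez('w1.npz',**f)
E
```

```text
clock: 1.78
eef_pos: [504.5, 103.6, 230.3]
tcp_rot: [-3.141, -0.0, 1.577]
contact_force: [-0.1, 0.7, -0.5]
opening: 0.997
grasp_force: 0.0
t 1.77 p [504.5 103.6 230.3] yhead 0.33 F [-0.1  0.7 -0.5] open 0.997 g 0.0 q [0.2  0.18 1.87 0.   1.09 0.19]
```

View pics/w1.png

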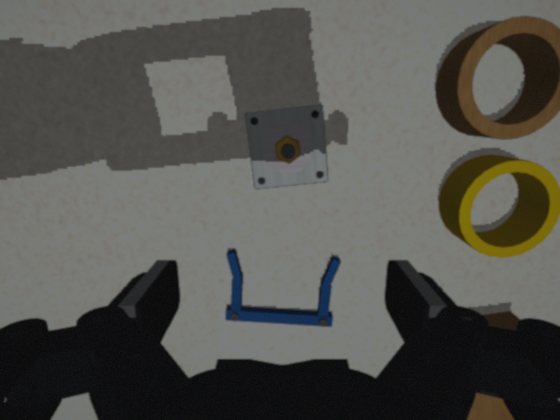

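The wrist view shows the foot plate corners at (247,112), (322,105), (328,181) and (254,188), and the stud at (288,151). The nest's stop bar runs (228,313)–(331,319), with flare tips at (232,251) and (336,259).

Run:
```python
from h import *
f=dict(np.load('w1.npz'))
q=np.array([ray(f,u,v,12)[:2] for u,v in[(247,112),(322,105),(328,181),(254,188)]]); print(q.round(1).tolist(),q.mean(0).round(1))
print('stud',ray(f,288,151,47).round(1))
e=q[1]-q[0]+q[2]-q[3]; print('foot yaw',np.degrees(np.arctan2(e[1],e[0])))
n={k:ray(f,*p,12)[:2].round(1) for k,p in dict(innerL=(240,308),innerR=(321,312),outL=(228,320),outR=(331,326),tipL=(232,251),tipR=(336,259)).items()}; print(n)
hsv=cv2.cvtColor(f['img'],cv2.COLOR_RGB2HSV); m=(hsv[...,0]>95)&(hsv[...,0]<125)&(hsv[...,1]>120)
m[:240]=0; v,u=np.nonzero(m); print(len(u))
q=np.array([ray(f,a,b,12)[:2] for a,b in zip(u,v)]); print(cv2.minAreaRect(q.astype(np.float32)), cv2.boxPoints(cv2.minAreaRect(q.astype(np.float32))).round(1).tolist())
plan(508.5,134.5,60,6)
```

```text
[[469.0, 170.7], [544.3, 177.8], [553.5, 100.5], [474.8, 92.5]] [510.4 135.4]
stud [510.1 135.6  47. ]
foot yaw 5.634427009796079
{'innerL': array([456. , -52.2]), 'innerR': array([551.6, -57. ]), 'outL': array([441.2, -68.4]), 'outR': array([564.3, -75.9]), 'tipL': array([448.9,  20. ]), 'tipR': array([566.2,  10.9])}
2227
((504.4476318359375, -27.062721252441406), (88.32669067382812, 125.8838119506836), 86.23423767089844) [[438.70001220703125, -67.0], [564.4000244140625, -75.30000305175781], [570.2000122070312, 12.899999618530273], [444.5, 21.100000381469727]]
turn [-0.01 -0.01 -5.62] shift [0.0305 0.0041 0.1705]
```

```bash
python3 -m creep '0 0 -5.4 0.0314 0.0058 0.06 0;0 0 -5.4 0.0314 0.0058 0.12 0;0 0 -5.4 0.0314 0.0058 0.17 0;0 0 -5.4 0.0314 0.0058 0.19 0;0 0 -5.4 0.0314 0.0058 0.21 0;0 0 -5.4 0.0314 0.0058 0.2125 0;0 0 -5.4 0.0314 0.0058 0.2125 0' 40
python3 - <<'E'
from h import *
st(); f=grab('wrist','w2.png'); np.savez('w2.npz',**f)
E
```

```text
clock: 2.7
eef_pos: [510.3, 134.7, 17.9]
tcp_rot: [-3.142, -0.0, 1.671]
contact_force: [-0.2, 0.6, -0.5]
opening: 0.998
grasp_force: 0.0
t 2.7 p [510.3 134.7  17.9] yhead 5.73 F [-0.2  0.6 -0.5] open 0.998 g 0.0 q [0.25 0.51 1.99 0.   0.65 0.15]
```

View pics/w2.png

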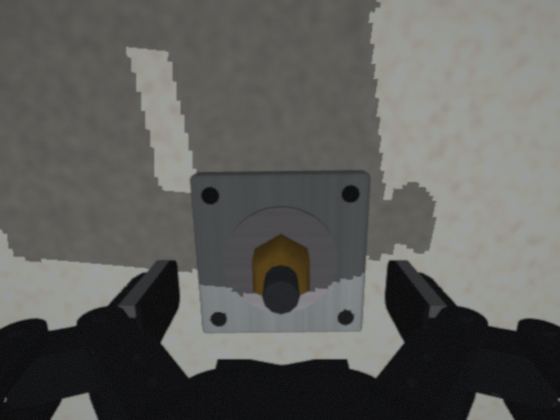

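The plate sits square between the open fingers, nut at about (281,268), and is aligned. Closing on the nut.

```bash
python3 -m creep '0 0 0 0 0 0 255;0 0 0 0 0 0 255;0 0 0 0 0 0 255;0 0 0 0 0 0 255;0 0 0 0 0 0 255;0 0 0 0 0 0 255' 40
python3 - <<'E'
from h import *
st(); plan(505,-10,18,-3.8)
E
```

```text
clock: 3.5
eef_pos: [510.0, 133.4, 17.6]
tcp_rot: [-3.141, -0.0, 1.669]
contact_force: [-1.5, -0.2, 6.6]
opening: 0.265
grasp_force: 39.5
t 3.5 p [510.  133.4  17.6] yhead 5.63 F [-1.5 -0.2  6.6] open 0.265 g 39.5 q [0.25 0.51 1.99 0.   0.65 0.15]
turn [-0.05 -0.01  9.43] shift [-0.1422 -0.019  -0.0004]
```

```bash
python3 -m creep '0 0 1.2 -0.018 -0.0024 0 255;0 0 2.4 -0.036 -0.0048 0 255;0 0 3.6 -0.054 -0.0072 0 255;0 0 5 -0.072 -0.0096 0 255;0 0 6.5 -0.09 -0.012 0 255;0 0 8 -0.108 -0.0145 0 255;0 0 9.4 -0.126 -0.017 0 255;0 0 9.4 -0.138 -0.0185 0 255' 40
python3 - <<'E'
from h import *
st(); plan(503.5,-30,18,-3.8)
f=grab('top'); c=f['img'][190:280,190:310]; cv2.imwrite('pics/t2.png',cv2.convertScaleAbs(cv2.resize(c[...,::-1],None,fx=5,fy=5,interpolation=cv2.INTER_CUBIC),alpha=1.4))
E
```

```text
clock: 4.5
eef_pos: [505.6, -5.7, 17.6]
tcp_rot: [3.141, -0.001, 1.504]
contact_force: [0.1, 7.4, 4.0]
opening: 0.27
grasp_force: 40.6
t 4.5 p [505.6  -5.7  17.6] yhead -3.85 F [0.1 7.4 4. ] open 0.27 g 40.6 q [-0.01  0.49  2.03  0.    0.62  0.05]
turn [ 0.01 -0.07 -0.05] shift [-0.0244 -0.0005 -0.0004]
```

```bash
python3 -m creep '0 0 0 -0.003 0 0 255;0 0 0 -0.006 0 0 255;0 0 0 -0.008 0 0 255;0 0 0 -0.010 0 0 255' 40; python3 -c "
from h import *; st()"; python3 -m creep '0 0 0 -0.0015 0 0 255;0 0 0 -0.003 0 0 255' 40;python3 -c "
from h import *; st()"
```

```text
clock: 5.05
eef_pos: [505.1, -14.7, 17.6]
tcp_rot: [3.141, -0.001, 1.505]
contact_force: [-0.1, 8.1, 6.1]
opening: 0.265
grasp_force: 40.7
t 5.05 p [505.1 -14.7  17.6] yhead -3.8 F [-0.1  8.1  6.1] open 0.265 g 40.7 q [-0.03  0.49  2.03  0.    0.62  0.03]
clock: 5.3
eef_pos: [504.9, -17.6, 17.6]
tcp_rot: [3.141, -0.001, 1.505]
contact_force: [0.8, 7.8, 5.8]
opening: 0.267
grasp_force: 40.7
t 5.3 p [504.9 -17.6  17.6] yhead -3.8 F [0.8 7.8 5.8] open 0.267 g 40.7 q [-0.04  0.49  2.04  0.    0.62  0.03]
```

```bash
for i in 1 2 3; do python3 -m creep '0 0 0 -0.001 0 0 255;0 0 0 -0.002 0 0 255' 40 | grep -E 'eef|force'; done
```

```text
eef_pos: [504.7, -19.6, 17.6]
contact_force: [0.3, 8.1, 5.2]
grasp_force: 40.7
eef_pos: [505.1, -20.9, 17.6]
contact_force: [2.9, 19.5, 3.1]
grasp_force: 40.5
eef_pos: [505.1, -21.1, 17.8]
contact_force: [3.1, 34.7, 8.0]
grasp_force: 40.8
```

```bash
python3 -m creep '0 0 0 0.002 0 0 255;0 0 0 0.003 0 0 255;0 0 0 0.003 0 0 0;0 0 0 0.003 0 0 0;0 0 0 0.003 0 0 0;0 0 0 0.003 0 0 0' 40; python3 -c "
from h import *; st()
plan(505,-21,107,-3.8)"
```

```text
clock: 6.8
eef_pos: [503.9, -21.8, 17.1]
tcp_rot: [-3.141, -0.0, 1.505]
contact_force: [-0.7, 0.2, -0.3]
opening: 1.001
grasp_force: 0.0
t 6.8 p [503.9 -21.8  17.1] yhead -3.78 F [-0.7  0.2 -0.3] open 1.001 g 0.0 q [-0.05  0.49  2.04  0.    0.62  0.02]
turn [-0.06 -0.    0.02] shift [ 0.0008  0.0009 -0.0899]
```

```bash
python3 -m creep '0 0 0 0.0008 0.0009 -0.03 0;0 0 0 0.0008 0.0009 -0.07 0;0 0 0 0.0008 0.0009 -0.09 0;0 0 0 0.0008 0.0009 -0.09 0'
python3 - <<'E'
from h import *
st(); f=grab('wrist'); np.savez('w3.npz',**f)
cv2.imwrite('pics/w3.png',cv2.convertScaleAbs(cv2.resize(f['img'][90:360,100:460,::-1],None,fx=2.2,fy=2.2,interpolation=cv2.INTER_CUBIC),alpha=1.4))
E
```

```text
clock: 7.3
eef_pos: [506.1, -21.0, 108.5]
tcp_rot: [3.139, -0.0, 1.505]
contact_force: [-0.5, 0.7, -0.7]
opening: 1.0
grasp_force: 0.0
t 7.3 p [506.1 -21.  108.5] yhead -3.78 F [-0.5  0.7 -0.7] open 1.0 g 0.0 q [-0.04  0.33  1.99  0.    0.82  0.02]
```

View pics/w3.png

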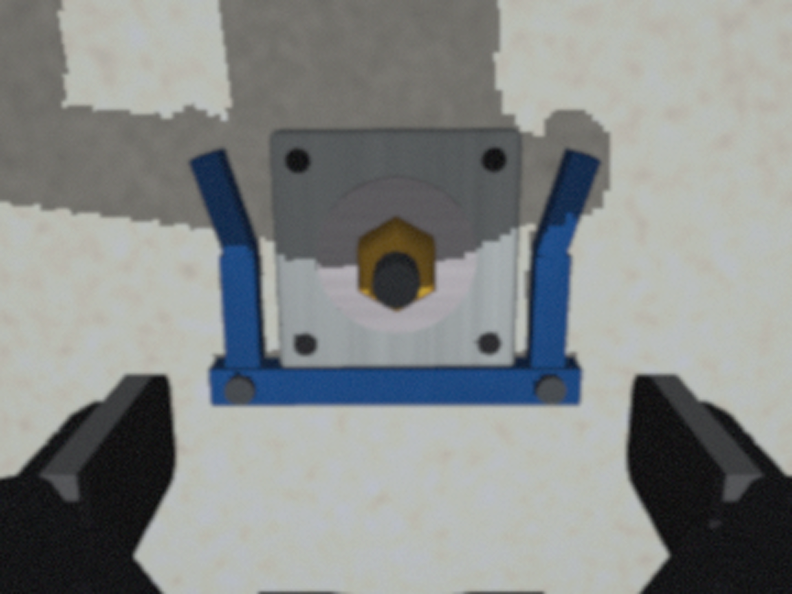

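The foot is home: plate edge flush on the stop and centred between the walls, stud top at crop (396,284). Going to hover over the blue socket at the same relative height.

Run:
```python
from h import *
f=dict(np.load('w3.npz')); print('stud',ray(f,100+396/2.2,90+284/2.2,47))
plan(475,-234,155,-3.8)
```

```text
stud [505.371208   -17.87329707  47.        ]
turn [ 0.02 -0.01  0.02] shift [-0.2145 -0.0162 -0.0476]
```

```bash
python3 -m creep '0 0 0 0 0 -0.0476 0;0 0 0 -0.055 -0.005 -0.0476 0;0 0 0 -0.11 -0.009 -0.0476 0;0 0 0 -0.165 -0.0125 -0.0476 0;0 0 0 -0.21 -0.016 -0.0476 0;0 0 0 -0.2145 -0.0162 -0.0476 0;0 0 0 -0.2145 -0.0162 -0.0476 0'
python3 - <<'E'
from h import *
st(); f=grab('wrist'); np.savez('w4.npz',**f)
cv2.imwrite('pics/w4.png',cv2.convertScaleAbs(cv2.resize(f['img'][90:360,100:460,::-1],None,fx=2.2,fy=2.2,interpolation=cv2.INTER_CUBIC),alpha=1.4))
E
```

```text
clock: 8.22
eef_pos: [474.2, -233.5, 153.6]
tcp_rot: [-3.139, -0.001, 1.504]
contact_force: [-1.2, 0.7, -0.3]
opening: 1.004
grasp_force: 0.0
t 8.22 p [ 474.2 -233.5  153.6] yhead -3.84 F [-1.2  0.7 -0.3] open 1.004 g 0.0 q [-0.46  0.3   1.91  0.    0.94 -0.39]
```

View pics/w4.png

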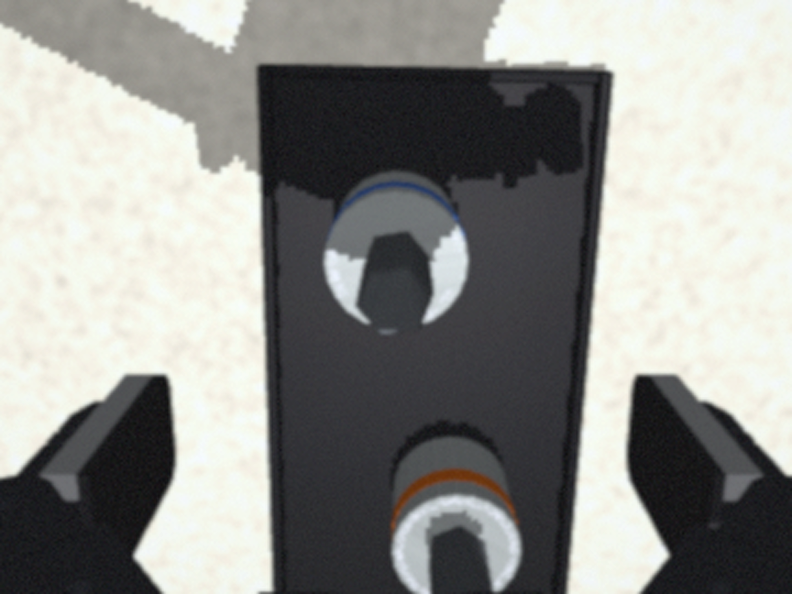

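Blue socket at crop (396,255), shank top around (396,297); orange below it at (457,545). The blue shank is visibly turned, so I'll enlarge it to read its yaw.

Run:
```python
from h import *
f=dict(np.load('w4.npz'))
c=f['img'][185:250,245:320,::-1].astype(float)
c=cv2.resize(c,None,fx=8,fy=8,interpolation=cv2.INTER_CUBIC)
cv2.imwrite('pics/w4z.png',np.clip((c-8)*4,0,255).astype(np.uint8))
```

```text
(no output)
```

View pics/w4z.png

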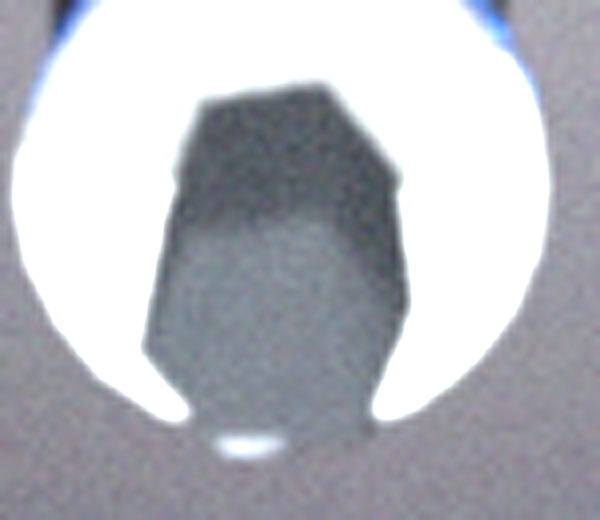

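The shank's top hexagon has its left corner at (143,350), right corner at (410,300), and the others near (203,235), (325,212), (365,425) and (200,435). Computing the position and yaw.

Run:
```python
from h import *
f=dict(np.load('w4.npz'))
P=lambda x,y,z:ray(f,245+(x+.5)/8-.5,185+(y+.5)/8-.5,z)[:2]
L,Rr=P(143,350,93),P(410,300,93); d=Rr-L; print(L,Rr,'len',np.hypot(*d),'vertex heading',np.degrees(np.arctan2(d[1],d[0])),'c',(L+Rr)/2)
L,Rr=P(203,100,49),P(325,85,49); d=Rr-L; print('base edge',np.hypot(*d),np.degrees(np.arctan2(d[1],d[0])))
L,Rr=P(325,85,49),P(400,180,49); d=Rr-L; print('base edge2',np.hypot(*d),np.degrees(np.arctan2(d[1],d[0])))
q=np.array([P(x,y,49) for x,y in[(13,190),(550,185)]]);print('body c',q.mean(0),np.hypot(*(q[1]-q[0])))
```

```text
[ 461.79159733 -235.24079037] [ 482.67947517 -232.55863135] len 21.05937838181601 vertex heading 7.317163668503448 c [ 472.23553625 -233.89971086]
base edge 11.316230861984916 3.369635549336708
base edge2 11.425423776410542 -56.1979112481869
body c [ 472.21098847 -234.97722809] 49.860701187991026
```

```bash
python3 -c "
from h import *; st(); plan(472.3,-234.2,55,-26.2)"
```

```text
t 8.28 p [ 474.4 -233.   153.8] yhead -3.78 F [-0.2 -0.7  0.1] open 0.999 g 0.0 q [-0.46  0.3   1.91  0.    0.94 -0.39]
turn [-0.15 -0.03 22.42] shift [-0.0015 -0.0017  0.0988]
```

```bash
python3 -m creep '0 0 10 -0.0015 -0.0017 0.01 0;0 0 20 -0.0015 -0.0017 0.02 0;0 0 22.4 -0.0015 -0.0017 0.05 0;0 0 22.4 -0.0015 -0.0017 0.09 0;0 0 22.4 -0.0015 -0.0017 0.098 0;0 0 22.4 -0.0015 -0.0017 0.098 0' 40; python3 -c "
from h import *; st()"; python3 -m creep '0 0 0 0 0 0 255;0 0 0 0 0 0 255;0 0 0 0 0 0 255;0 0 0 0 0 0 255;0 0 0 0 0 0 255;0 0 0 0 0 0 255' 40;python3 -c "
from h import *; st()"
```

```text
clock: 9.02
eef_pos: [473.0, -234.4, 56.8]
tcp_rot: [-3.14, 0.0, 1.115]
contact_force: [-0.2, 0.4, 0.3]
opening: 1.003
grasp_force: 0.0
t 9.03 p [ 473.  -234.4   56.8] yhead -26.11 F [-0.2  0.4  0.3] open 1.003 g 0.0 q [-0.46  0.44  1.97 -0.    0.73 -0.01]
clock: 9.78
eef_pos: [473.2, -235.4, 57.2]
tcp_rot: [-3.141, 0.0, 1.114]
contact_force: [-2.1, 0.4, 5.6]
opening: 0.227
grasp_force: 43.1
t 9.78 p [ 473.2 -235.4   57.2] yhead -26.18 F [-2.1  0.4  5.6] open 0.227 g 43.1 q [-0.46  0.44  1.97 -0.    0.73 -0.01]
```

```bash
python3 -m creep '0 0 0 0 0 -0.01 255;0 0 0 0 0 -0.03 255;0 0 0 0 0 -0.05 255;0 0 0 0 0 -0.065 255;0 0 0 0 0 -0.065 255' 60; python3 -c "
from h import *; st(); plan(505.4,-18,122,-3.8)"
```

```text
clock: 10.4
eef_pos: [473.6, -235.6, 122.8]
tcp_rot: [3.14, 0.0, 1.114]
contact_force: [0.5, 0.1, -2.4]
opening: 0.221
grasp_force: 58.8
t 10.4 p [ 473.6 -235.6  122.8] yhead -26.17 F [ 0.5  0.1 -2.4] open 0.221 g 58.8 q [-0.46  0.34  1.93 -0.    0.87 -0.01]
turn [  0.07   0.03 -22.37] shift [ 0.2093 -0.0674  0.0007]
```

```bash
python3 -m creep '0 0 -4 0.035 -0.011 0 255;0 0 -8 0.07 -0.0225 0 255;0 0 -12 0.105 -0.034 0 255;0 0 -16 0.14 -0.045 0 255;0 0 -20 0.175 -0.056 0 255;0 0 -22.4 0.2 -0.0645 0 255;0 0 -22.4 0.2093 -0.0674 0 255;0 0 -22.4 0.2093 -0.0674 0 255'
python3 - <<'E'
from h import *
st();plan(505.4,-18,92,-3.8); f=grab('wrist'); np.savez('w5.npz',**f)
cv2.imwrite('pics/w5.png',cv2.convertScaleAbs(cv2.resize(f['img'][90:360,100:460,::-1],None,fx=2.2,fy=2.2,interpolation=cv2.INTER_CUBIC),alpha=1.4))
E
```

```text
clock: 11.4
eef_pos: [504.5, -17.5, 121.3]
tcp_rot: [-3.14, 0.0, 1.505]
contact_force: [-1.0, 0.2, -1.1]
opening: 0.223
grasp_force: 58.8
t 11.4 p [504.5 -17.5 121.3] yhead -3.75 F [-1.   0.2 -1.1] open 0.223 g 58.8 q [-0.04  0.31  1.98 -0.    0.85  0.03]
turn [-0.1   0.    0.05] shift [-0.0004  0.001   0.0293]
```

View pics/w5.png

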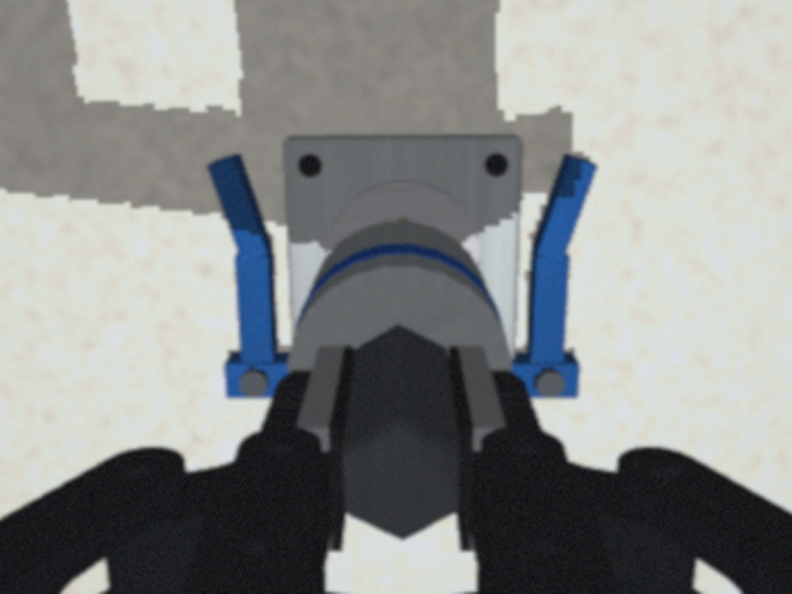

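The socket's axis is at about x=401 in the crop and the plate's at 402.5, so they agree to within 1 mm. Descending with force checks.

```bash
python3 -m creep '0 0 0 0 0.0008 0.012 255;0 0 0 0 0.0008 0.024 255;0 0 0 0 0.0008 0.03 255;0 0 0 0 0.0008 0.033 255;0 0 0 0 0.0008 0.0355 255' | grep -E 'eef|contact'; python3 -m creep '0 0 0 0 0 0.002 255;0 0 0 0 0 0.004 255'| grep -E 'eef|contact'
```

```text
eef_pos: [505.7, -17.8, 86.1]
contact_force: [0.4, 1.3, -2.4]
eef_pos: [505.8, -17.7, 82.4]
contact_force: [-0.1, 1.1, -1.7]
```

```bash
for i in 1 2; do python3 -m creep '0 0 0 0 0 0.0015 255;0 0 0 0 0 0.003 255'| grep -E 'eef|contact'; done
```

```text
eef_pos: [505.7, -17.7, 79.3]
contact_force: [-0.2, 0.1, -2.6]
eef_pos: [506.0, -17.7, 78.8]
contact_force: [-14.5, 0.8, 50.9]
```

Blue stopped with its rim about 11.6 mm above the washer, after passing the nut's chamfer freely. That means it rests on the stud, so it is the wrong socket. It goes back to its place.

```bash
python3 -m creep '0 0 0 0 0 -0.003 255;0 0 0 0 0 -0.012 255;0 0 0 0 0 -0.024 255;0 0 0 0 0 -0.036 255;0 0 0 0 0 -0.043 255;0 0 0 0 0 -0.043 255'| grep -E 'eef|contact'; python3 -c "
from h import *; st(); plan(473.2,-235.2,121,-26.2)"
```

```text
eef_pos: [506.1, -17.7, 120.0]
contact_force: [-0.4, 0.0, -2.4]
t 13.57 p [506.1 -17.7 120. ] yhead -3.77 F [-0.4  0.  -2.4] open 0.224 g 58.9 q [-0.04  0.31  1.98  0.    0.84  0.03]
turn [ 2.000e-02 -1.000e-02  2.243e+01] shift [-0.2191 -0.0185 -0.0011]
```

```bash
python3 -m creep '0 0 4 -0.035 -0.003 0 255;0 0 8 -0.07 -0.006 0 255;0 0 12 -0.105 -0.009 0 255;0 0 16 -0.14 -0.012 0 255;0 0 20 -0.175 -0.015 0 255;0 0 22.4 -0.205 -0.0175 0 255;0 0 22.4 -0.2191 -0.0185 0 255;0 0 22.4 -0.2191 -0.0185 0 255'| grep -E 'eef|contact'; python3 -c "
from h import *; st(); plan(473.2,-235.2,58.5,-26.2)"
```

```text
eef_pos: [472.5, -235.4, 119.0]
contact_force: [-0.2, 0.3, -1.5]
t 14.57 p [ 472.5 -235.4  119. ] yhead -26.2 F [-0.2  0.3 -1.5] open 0.225 g 58.8 q [-0.47  0.34  1.94 -0.    0.86 -0.01]
turn [-0.08  0.   -0.  ] shift [0.0005 0.0006 0.0605]
```

```bash
python3 -m creep '0 0 0 0 0 0.015 255;0 0 0 0 0 0.03 255;0 0 0 0 0 0.045 255;0 0 0 0 0 0.054 255;0 0 0 0 0 0.058 255;0 0 0 0 0 0.059 255'| grep -E 'eef|contact'; python3 -m creep '0 0 0 0 0 0.001 255;0 0 0 0 0 0.0015 255'| grep -E 'eef|contact'
```

```text
eef_pos: [472.7, -235.1, 60.1]
contact_force: [-0.5, -0.2, -2.8]
eef_pos: [472.9, -235.3, 59.1]
contact_force: [-0.4, -0.3, -3.0]
```

```bash
for i in 1 2 ; do python3 -m creep '0 0 0 0 0 0.001 255;0 0 0 0 0 0.001 255'| grep -E 'eef|contact'; done
```

```text
eef_pos: [472.7, -235.1, 57.8]
contact_force: [0.5, 0.3, -2.9]
eef_pos: [472.8, -235.2, 57.3]
contact_force: [-1.5, 0.4, 5.0]
```

```bash
python3 -m creep '0 0 0 0 0 0 0;0 0 0 0 0 0 0;0 0 0 0 0 0 0;0 0 0 0 0 -0.02 0;0 0 0 0 0 -0.05 0;0 0 0 0 0 -0.09 0;0 0 0 0 0 -0.097 0;0 0 0 0 0 -0.097 0' 40| grep -E 'eef|contact'; python3 -c "
from h import *; st(); plan(487,-347,154,-3.8)"
```

```text
eef_pos: [472.8, -235.2, 153.8]
contact_force: [0.1, -0.3, -0.4]
t 17.07 p [ 472.8 -235.2  153.8] yhead -26.17 F [ 0.1 -0.3 -0.4] open 0.999 g 0.0 q [-0.46  0.3   1.91 -0.    0.93 -0.01]
turn [-1.000e-02  1.000e-02 -2.237e+01] shift [-0.0941  0.062  -0.0002]
```

```bash
python3 -m creep '0 0 -8 -0.035 0.022 0 0;0 0 -16 -0.07 0.045 0 0;0 0 -22.4 -0.0941 0.062 0 0;0 0 -22.4 -0.0941 0.062 0 0;0 0 -22.4 -0.0941 0.062 0 0' | grep -E 'eef|contact'
python3 - <<'E'
from h import *
st(); f=grab('wrist'); np.savez('w6.npz',**f)
c=cv2.resize(f['img'][180:250,240:325,::-1].astype(float),None,fx=8,fy=8,interpolation=cv2.INTER_CUBIC)
a=np.clip((c-8)*4,0,255).astype(np.uint8)[:,:560]   # u 240..310 
a=np.vstack([a,np.zeros((600-a.shape[0],560,3),np.uint8)])
b=cv2.convertScaleAbs(cv2.resize(f['img'][:,100:460,::-1],(240,280),interpolation=cv2.INTER_AREA),alpha=1.4)
b=np.vstack([b,np.zeros((320,240,3),np.uint8)])
cv2.imwrite('pics/w6.png',np.hstack([a,b]))
# body-top check
print(a.shape)
E
```

```text
eef_pos: [486.0, -345.9, 152.3]
contact_force: [0.4, -0.2, -0.2]
t 17.7 p [ 486.  -345.9  152.3] yhead -3.87 F [ 0.4 -0.2 -0.2] open 0.999 g 0.0 q [-0.62  0.4   1.76 -0.    0.99 -0.55]
(600, 560, 3)
```

View pics/w6.png

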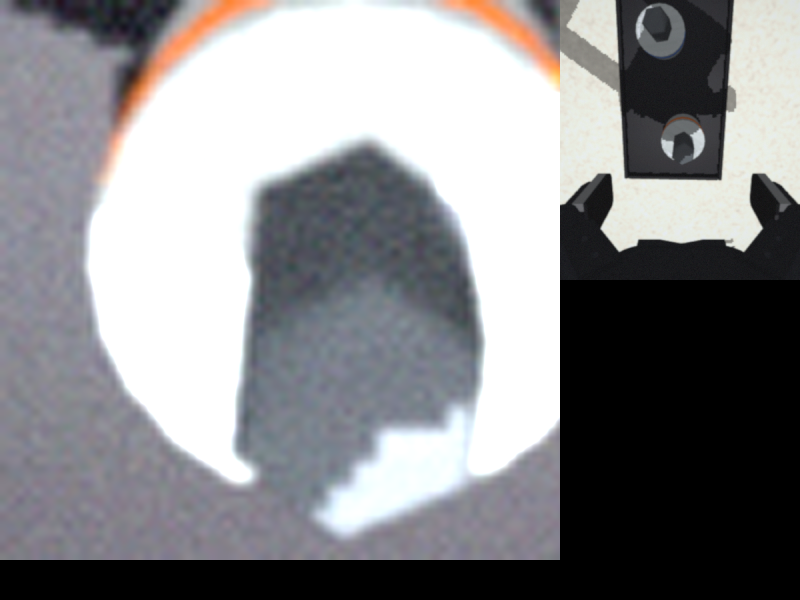

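The blue socket stands upright in the tray. The orange shank's top hexagon corners are about (370,275), (482,345), (470,482), (340,537), (236,455) and (250,335). Its base edge runs (258,187)–(370,137).

Run:
```python
from h import *
f=dict(np.load('w6.npz'))
P=lambda x,y,z:ray(f,240+(x+.5)/8-.5,180+(y+.5)/8-.5,z)[:2]
H=np.array([P(x,y,93) for x,y in[(370,275),(482,345),(470,482),(340,537),(236,455),(250,335)]])
for i in range(3):
    d=H[i]-H[i+3]; print('diag',np.hypot(*d).round(1),np.degrees(np.arctan2(d[1],d[0])).round(1)%60,((H[i]+H[i+3])/2).round(1))
for i in range(6):
    d=H[(i+1)%6]-H[i]; print('edge',np.hypot(*d).round(1),np.degrees(np.arctan2(d[1],d[0])).round(1)%60)
d=P(370,137,49)-P(258,187,49); print('base',np.hypot(*d),np.degrees(np.arctan2(d[1],d[0]))%60)
print(H.mean(0), cv2.fitEllipse(H.astype(np.float32)))
g=cv2.cvtColor(f['img'],cv2.COLOR_RGB2GRAY)
print('rowprofile v=213',g[213,240:330].tolist())
plan(486,-347,57,-3.8)
```

```text
diag 21.5 20.0 [ 486.9 -349.5]
diag 21.0 21.4 [ 487.2 -348.9]
diag 20.8 21.0 [ 487.3 -349.6]
edge 10.3 23.1
edge 11.2 22.099999999999994
edge 11.1 20.5
edge 10.5 16.0
edge 9.8 19.299999999999997
edge 10.4 23.7
base 11.324908471114403 20.811759722733374
[ 487.11445025 -349.32286189] ((487.3829345703125, -349.5435485839844), (20.68998146057129, 21.51546859741211), 161.87608337402344)
rowprofile v=213 [43, 42, 43, 45, 44, 43, 42, 44, 45, 44, 54, 87, 127, 150, 155, 154, 152, 152, 150, 149, 149, 149, 148, 150, 150, 153, 151, 152, 147, 125, 87, 48, 32, 27, 28, 28, 26, 29, 31, 31, 30, 31, 29, 31, 31, 32, 31, 30, 31, 30, 30, 29, 31, 29, 30, 31, 27, 31, 47, 87, 127, 146, 150, 150, 150, 148, 148, 147, 147, 149, 148, 151, 151, 153, 153, 147, 123, 85, 55, 45, 44, 43, 44, 45, 45, 45, 45, 44, 44, 45]
turn [-0.15 -0.09 -0.03] shift [-0.0014  0.0001  0.0957]
```

```bash
python3 -c "
from h import *; plan(487.2,-349.3,57,-9.3)"
```

```text
turn [-0.16 -0.08  5.47] shift [-0.0037  0.0015  0.0957]
```

```bash
python3 -m creep '0 0 5.4 -0.0035 0.0012 0.02 0;0 0 5.4 -0.0035 0.0012 0.05 0;0 0 5.4 -0.0035 0.0012 0.085 0;0 0 5.4 -0.0035 0.0012 0.096 0;0 0 5.4 -0.0035 0.0012 0.096 0;0 0 5.4 -0.0035 0.0012 0.096 0' 40; python3 -m creep '0 0 0 0 0 0 255;0 0 0 0 0 0 255;0 0 0 0 0 0 255;0 0 0 0 0 0 255;0 0 0 0 0 0 255;0 0 0 0 0 0 255' 60;python3 -c "
from h import *; st()"
```

```text
clock: 18.5
eef_pos: [488.6, -350.8, 59.0]
tcp_rot: [3.141, 0.001, 1.411]
contact_force: [0.6, 0.4, 0.5]
opening: 0.995
grasp_force: 0.0
clock: 19.25
eef_pos: [487.9, -350.6, 58.0]
tcp_rot: [-3.141, 0.0, 1.411]
contact_force: [-1.6, 1.1, 5.3]
opening: 0.223
grasp_force: 58.6
t 19.25 p [ 487.9 -350.6   58. ] yhead -9.17 F [-1.6  1.1  5.3] open 0.223 g 58.6 q [-0.63  0.53  1.81 -0.    0.81 -0.46]
```

```bash
python3 -m creep '0 0 0 0 0 -0.01 255;0 0 0 0 0 -0.03 255;0 0 0 0 0 -0.05 255;0 0 0 0 0 -0.065 255;0 0 0 0 0 -0.065 255' 60 | grep -E 'eef|contact'; python3 -c "
from h import *; st(); plan(505.5,-18.8,122,-3.8)"
```

```text
eef_pos: [488.5, -350.9, 123.9]
contact_force: [0.2, -0.8, -2.2]
t 19.88 p [ 488.5 -350.9  123.9] yhead -9.17 F [ 0.2 -0.8 -2.2] open 0.221 g 58.8 q [-0.63  0.44  1.78 -0.    0.93 -0.46]
turn [ 0.06  0.06 -5.37] shift [ 0.3306 -0.0361  0.0016]
```

The straight path would sweep over the blue socket's shank, so I'll raise the orange one first.

```bash
python3 -m creep '0 0 0 0 0 -0.025 255;0 0 0 0 0 -0.045 255;0 0 -1 0.04 -0.004 -0.05 255;0 0 -2 0.085 -0.009 -0.05 255;0 0 -3 0.13 -0.014 -0.05 255;0 0 -4 0.175 -0.019 -0.05 255;0 0 -5 0.215 -0.023 -0.05 255;0 0 -5.4 0.25 -0.0275 -0.05 255' | grep -E 'eef|contact'; python3 -c "
from h import *; st(); plan(505.5,-18.8,122,-3.8)"
```

```text
eef_pos: [500.0, -97.7, 172.0]
contact_force: [1.1, 0.1, -2.3]
t 20.88 p [500.  -97.7 172. ] yhead -3.73 F [ 1.1  0.1 -2.3] open 0.225 g 59.0 q [-0.2   0.25  1.93  0.    0.96 -0.13]
turn [-0.11 -0.02  0.07] shift [0.0791 0.0004 0.05  ]
```

```bash
python3 -m creep '0 0 0 0.035 0.0002 0 255;0 0 0 0.065 0.0004 0.01 255;0 0 0 0.079 0.0004 0.03 255;0 0 0 0.079 0.0004 0.05 255;0 0 0 0.079 0.0004 0.05 255;0 0 0 0.079 0.0004 0.05 255' | grep -E 'eef|contact'
python3 - <<'E'
from h import *
st()
f=grab('wrist'); np.savez('w7.npz',**f); st()
# compare plate rear edge / side edges and socket edges with w5 by brightness profiles
for n in('w5','w7'):
    g=cv2.cvtColor(dict(np.load(n+'.npz'))['img'],cv2.COLOR_RGB2GRAY)
    print(n,'col u=262 rows145-165',g[145:165,262].tolist()); print('row v=185 plate L/R',g[185,222:245].tolist(),g[185,328:345].tolist())
E
```

```text
eef_pos: [506.2, -20.7, 123.0]
contact_force: [1.2, -0.5, -1.5]
t 21.62 p [506.2 -20.7 123. ] yhead -3.78 F [ 1.2 -0.5 -1.5] open 0.224 g 58.8 q [-0.04  0.31  1.98  0.    0.85  0.02]
t 21.68 p [506.6 -20.8 123.3] yhead -3.79 F [-0.2 -0.3 -2.5] open 0.22 g 58.8 q [-0.04  0.31  1.98  0.    0.85  0.02]
w5 col u=262 rows145-165 [96, 96, 97, 95, 95, 89, 74, 64, 67, 72, 74, 73, 74, 75, 74, 74, 74, 75, 72, 75]
row v=185 plate L/R [99, 96, 96, 94, 94, 93, 90, 82, 74, 72, 72, 73, 73, 73, 75, 74, 74, 76, 76, 74, 76, 75, 74] [77, 78, 79, 79, 79, 80, 77, 84, 114, 143, 157, 158, 159, 158, 159, 158, 151]
w7 col u=262 rows145-165 [95, 87, 69, 63, 70, 73, 72, 75, 74, 74, 74, 74, 74, 73, 75, 74, 74, 74, 74, 75]
row v=185 plate L/R [94, 93, 93, 93, 93, 83, 73, 72, 72, 74, 74, 73, 75, 74, 75, 75, 75, 74, 74, 75, 75, 74, 75] [76, 76, 76, 75, 83, 114, 143, 157, 158, 158, 159, 156, 150, 140, 122, 86, 46]
```

Run:
```python
from h import *
for n,tcp,zt in(('w5',(504.5,-17.5,121.3),121.3+35.8),('w7',(506.4,-20.75,123.1),123.1+35)):
    f=dict(np.load(n+'.npz')); g=cv2.cvtColor(f['img'],cv2.COLOR_RGB2GRAY)
    print(n,'rows 322-345',g[322:345,283].tolist())
    col=g[310:350,283].astype(int); v=310+np.argmax(np.diff(col))+.5
    p=ray(f,283,v,zt); W=f['world_from_camera']
    print('v',v,'vertex y rel TCP',(p-tcp).round(2),'-> axis along tool x', (p-tcp)[1]+11.55, 'cam-tcp',(W[:3,3]-tcp).round(2))
```

```text
w5 rows 322-345 [38, 38, 37, 36, 38, 37, 38, 37, 37, 36, 37, 44, 73, 119, 150, 158, 157, 158, 158, 156, 156, 156, 156]
v 334.5 vertex y rel TCP [-0.17 -9.61 35.8 ] -> axis along tool x 1.9406321372444388 cam-tcp [  4.55  66.38 142.14]
w7 rows 322-345 [38, 36, 37, 37, 35, 36, 36, 38, 51, 92, 134, 153, 157, 156, 157, 156, 157, 156, 156, 157, 156, 157, 157]
v 331.5 vertex y rel TCP [-0.34 -8.77 35.  ] -> axis along tool x 2.7818806761955734 cam-tcp [  4.29  66.44 142.01]
```

```bash
python3 -m creep '0 0 0 0.0013 -0.0009 0.012 255;0 0 0 0.0013 -0.0009 0.024 255;0 0 0 0.0013 -0.0009 0.03 255;0 0 0 0.0013 -0.0009 0.034 255;0 0 0 0.0013 -0.0009 0.036 255' 80| grep -E 'eef|contact'; for i in 1 2; do python3 -m creep '0 0 0 0 0 0.001 255;0 0 0 0 0 0.002 255'| grep -E 'eef|contact';done
```

```text
eef_pos: [505.3, -19.1, 86.5]
contact_force: [0.3, 0.2, -2.9]
eef_pos: [505.5, -19.2, 84.9]
contact_force: [0.3, 0.4, -2.9]
eef_pos: [505.4, -19.1, 82.8]
contact_force: [-0.3, -0.4, -2.5]
```

```bash
for i in 1 2 3; do python3 -m creep '0 0 0 0 0 0.001 255;0 0 0 0 0 0.002 255'| grep -E 'eef|contact';done
```

```text
eef_pos: [505.3, -19.1, 80.7]
contact_force: [-0.6, 0.3, -2.6]
eef_pos: [505.3, -19.2, 78.7]
contact_force: [0.5, 0.2, -3.0]
eef_pos: [505.3, -19.2, 76.7]
contact_force: [-0.8, -0.3, -2.2]
```

```bash
python3 -m creep '0 0 0 0 0 0.0015 255;0 0 0 0 0 0.003 255;0 0 0 0 0 0.0045 255;0 0 0 0 0 0.006 255;0 0 0 0 0 0.0065 255'| grep -E 'eef|contact'; for i in 1 2; do python3 -m creep '0 0 0 0 0 0.0005 255;0 0 0 0 0 0.001 255'| grep -E 'eef|contact';done
```

```text
eef_pos: [505.2, -19.1, 70.2]
contact_force: [0.2, -0.2, -2.1]
eef_pos: [505.3, -19.1, 69.3]
contact_force: [0.4, 0.5, -2.6]
eef_pos: [505.3, -19.1, 68.3]
contact_force: [-0.8, 0.3, -1.8]
```

```bash
python3 -m creep '0 0 0 0 0 0.0005 255;0 0 0 0 0 0.001 255'| grep -E 'eef|contact'; python3 -m creep '0 0 0 0 0 0.0005 255;0 0 0 0 0 0.0005 255'| grep -E 'eef|contact|grasp'
```

```text
eef_pos: [505.4, -19.2, 68.0]
contact_force: [-5.0, 0.5, 14.8]
eef_pos: [505.4, -19.2, 67.9]
contact_force: [-4.4, 0.7, 16.2]
grasp_force: 81.8
```

The socket is seated at the predicted height, z=68, and presses on the washer. I'll hold, then check the scene numerically before handing in.

```bash
python3 -m creep '0 0 0 0 0 0 255;0 0 0 0 0 0 255;0 0 0 0 0 0 255;0 0 0 0 0 0 255' | grep -E 'clock|eef|contact|grasp'
python3 - <<'E'
from h import *
A=dict(np.load('scene0.npz')); B=grab('scene'); P0,P1=cloud(A),cloud(B)
for n,lo,hi,zl,zh in(('blue shank',(455,-255),(500,-215),70,100),('spare nut',(520,390),(580,440),22,60),('brown',(650,140),(780,260),20,60),('yellow',(670,20),(790,140),20,60),('carton',(680,-200),(815,-50),30,80),('jar',(660,-325),(740,-250),30,100),('nest foot',(465,-60),(545,30),6,14)):
    for P in(P0,P1):
        m=(P[...,0]>lo[0])&(P[...,0]<hi[0])&(P[...,1]>lo[1])&(P[...,1]<hi[1])&(P[...,2]>zl)&(P[...,2]<zh); print(n,m.sum(),np.median(P[m],0).round(1) if m.any() else '')
E
```

```text
clock: 25.68
eef_pos: [505.4, -19.1, 67.9]
contact_force: [-5.2, -0.1, 15.4]
grasp_force: 81.8
blue shank 68 [ 477.5 -231.4   86.3]
blue shank 72 [ 477.1 -231.1   86. ]
spare nut 117 [549.9 414.1  31.1]
spare nut 117 [551.4 413.5  30.8]
brown 1155 [717.8 202.   44.2]
brown 1147 [719.8 202.   44.2]
yellow 1031 [734.   81.8  43.4]
yellow 1026 [733.7  82.4  43.8]
carton 1865 [ 764.9 -116.5   68.2]
carton 1861 [ 764.5 -116.5   68.2]
jar 615 [ 710.9 -280.    70.2]
jar 611 [ 710.6 -280.6   71.2]
nest foot 24 [488.9 -58.8  10.3]
nest foot 333 [522.2  -3.   10.4]
```

```bash
python3 -c "
from rig import r; print(r.sign_off())"
```

```text
the job is handed in; nothing more can be done
None
```

I handed the job in at about 26 s: the working foot is home in the nest, the orange socket fits and is still gripped upright on the washer, and blue, which stopped on the stud, is back upright in the tray. A depth check showed the spare foot, both tape rolls, the carton and the jar where they were (the screwdriver wasn't checked); no verdict came back.

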